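# Set the mini-drill power pack to its marked voltage and switch it on

## Task

Get the mini-drill's power pack ready: roll the black edge thumbwheel that peeps out of the slot in its top panel until the meter's black needle lies over the red set hand, and only then flick the steel toggle switch over to on and leave the pack alone. Roll the wheel gently (under 12 N of finger pressure, or its small axle cracks), keep off the meter's window, knock or press nothing hard, and do not disturb the things around.

Things in the scene. Friction and masses are not known exactly. Their poses are not given: they have to be found in the camera images.
- power_pack: Blue power pack with an aluminium top panel, 160 (x) x 220 (y) x 80 mm high, fixed on levelling feet over a plywood board, so its height differs (underside 14 to 32 mm above the bench); origin under its centre, z up, x away from its user. In its frame (mm): wheel at (20,-60), toggle at (-48,-60), meter centred at (12,50), pilot lamp (-48,20), two binding posts 16 mm high at (67,35), (67,65).
- thumbwheel: Black knurled edge wheel, 30 mm across, 9 mm wide, axle level along the pack's y; origin on the axle, 10 mm below the panel, so only its top 5 mm stands out of a slot 28 x 12 mm. Worn: it runs 1 mm out of true. Rigid; turns stiffly (2.7 N at the rim; a fingertip pressed with some 6 to 9 N rolls it without slipping), stays where left, end stops 4.71 rad apart. Its frame turns with it.
- wheel_crest (a point): Highest point of the thumbwheel, on average 5 mm above the top panel (it rises and falls by 1 mm as the wheel turns); fixed to the pack, axes as the pack's. Rolling the wheel's top 15 mm towards +x (away from the user) turns it 1 rad and moves the needle up by 1/3 rad; towards -x brings it back down.
- meter: Black-framed panel meter, 78 (x) x 96 (y) mm, standing 14 mm above the top panel, with a white scale under a clear fragile window; origin at the centre of its underside, on the panel. Both hands turn on a pivot 26 mm from its centre towards -x.
- needle (a joint): Reading of the black needle, rad: 0 at the left end of the scale (pack's +y side), growing clockwise seen from above, to 1.57 at the right end. It follows the thumbwheel at one third of the wheel's turn.
- red_hand (a joint): Reading of the red set hand on the same scale as the needle, rad; it stays put and marks where the needle must come. At the start the needle always stands left of (below) it.
- needle_tip (a point): Tip of the black needle, 54 mm from the pivot, under the window.
- red_hand_tip (a point): Tip of the red set hand, 54 mm from the same pivot, just under the needle.
- switch (a joint): Steel toggle bat 22 mm long and 7 mm thick, pivoted 3 mm above the top panel on a 12 mm bush, rad: 0 is off, leaning 0.42 rad towards the pack's -x (the user); 0.84 is on, leaning as far towards +x. It stays where it is left; about 1 N at its tip moves it.
- switch_tip (a point): Top end of the toggle bat, about 23 mm above the top panel; 9 mm to the -x side of its pivot when off.
- ship_model: Wooden model ship with three masts on a stand, about 200 mm long and 140 mm high; loose; origin under the centre of the stand.
- glue: Yellow bottle of wood glue, 52 mm across, 125 mm high, standing loose; origin under its centre.
- mini_drill: Green mini-drill lying in a wooden rest, about 165 x 60 x 45 mm; loose; origin under the centre of the rest.
- bit_tray: Small open wooden tray of drill bits, 90 x 60 x 30 mm; loose; origin under its centre.

How it is judged (in metres and radians):
On the way, in this order (a step that is already met when the one before it is completed fails the run):
1. the needle has been rolled to the red hand and the wheel let go, with the switch still off (horizontal distance between needle_tip and red_hand_tip below 0.0038 m and contact force between anything else and thumbwheel below 0.1 N and velocity of joint needle between -0.05 and 0.05 rad/s and value of joint switch below 0.25 rad), for 0.2 s.
2. the toggle switch is over in its on position (value of joint switch above 0.7 rad), for 0.1 s.
At the end, for the whole second after the job is handed in: The needle's tip is within 3.8 mm (0.07 rad) of the red hand's tip, the toggle switch is on (over 0.7 rad), and nothing touches the power pack (horizontal distance between needle_tip and red_hand_tip below 0.0038 m and value of joint switch above 0.7 rad and contact force between anything else and power_pack below 0.1 N).
It fails at once if the thumbwheel is loaded with more than 12 N (contact force between anything else and thumbwheel above 12 N).
It fails at once if the meter is pressed with more than 3 N (contact force between anything else and meter above 3 N).
It fails at once if the power pack is pressed or pushed anywhere with more than 25 N (contact force between anything else and power_pack above 25 N).
It fails at once if the switch is put on while the needle is away from the red hand (value of joint switch above 0.5 rad and horizontal distance between needle_tip and red_hand_tip above 0.0045 m).
It fails at once if a bystander is shifted by more than 15 mm (distance of any of ship_model, glue, mini_drill, bit_tray from where it was at the start of the episode above 0.015 m).
It also fails if it takes over 72 s, if anything falls off the work surface, if the arm or the gripper's body presses on something with over 40 N, if the wrist force passes 120 N, or if a joint passes its speed limit or range.

## Robot

A 6-joint arm with a two-finger parallel gripper is mounted at the origin on the work surface. World frame = base frame: x ahead of the robot, y to its left, z up, the work surface at z = 0. Lengths are in mm, angles in rad, forces in N, time in s.
With the tool pointing down it reaches from about 275 to 975 mm from the base axis. Payload 8.4 kg.
Tool frame: the origin (TCP) lies at the very end of the fingers, on their centre line; the grasp point (between the pads) lies 19 mm behind it; z points along the fingers, y is the line along which they close (so a half turn about z gives the same grasp; the last joint's range is limited). The gripper opens to 92 mm and grips with 3 to 60 N. Pads are 20 mm wide; open, the fingers measure 128 mm over their backs; the gripper's body (75 mm by 189 mm) begins 69 mm behind the grasp point.
Start: joints at [-1.332, 0.353, 1.633, -0, 1.155, -0.002], TCP at [149.048, -606.97, 214.583] pointing down, gripper open.
Joint ranges: [-2.63, 2.63], [-0.92, 2.1], [0.06, 2.66], [-1.3, 4.44], [0, 2.69], [-3.02, 3.02]. Speed limits (rad/s): [2.22, 2.22, 2.79, 3.14, 3.14, 3.14].

## Interface

Orientations are given as a unit quaternion [w, x, y, z].
In Python, from station import ctrl, snapshot, job gives the robot as it stands. The module is installed in compiled form; this text tells all that it offers.
- The arm moves only by the tool jog_arm, never from a script. Its argument "deltas" is a list of rows, each a list of 6 numbers: the shift along the tool's x, y, z normalised to -1 to 1, where 1 is 0.2 m, then the turn, a rotation vector about the tool's x, y, z normalised to -1 to 1, where 1 is 180 degrees. In form: [[tx, ty, tz, rx, ry, rz], ...]. A call has exactly 10 rows; each row is the pose to reach, as a shift and turn from the pose commanded when the call began, along the tool's axes at that moment, turning the shorter way round; what a row does not reach only later rows make up. A row lasts 1/8 s, in which the tool goes at most 62.5 mm and 10.7 degrees, less where a joint would pass 70% of its speed; a pose out of reach is approached as far as the arm can. A call with a number of a shift or a turn outside -1 to 1 is refused whole. A call with a gripper value outside its range is refused whole. "gripper" is the closure, from -1 (fully open) to 1 (shut), set as the call begins (left out, the last holds). The fingers move at their own pace and stop on an object; the grip force is fixed at half the most. Time passes only in rows, so rows that repeat a pose let the fingers close, or fill a call up. It gives the time, the measured TCP pose, the force, the opening and the grip force at its end, in the units of the state.
- ctrl.sense(): the state, without advancing time (a new reading comes with each control period).
- snapshot(name): name is "scene" or "top" or "wrist"; returns a dict with "pixels" (480x640x3 uint8, red, green, blue), "fx", "fy", "cx", "cy" (pixels), "camera_from_world" (4x4, takes a point from world to camera coordinates). Camera axes: x right, y down, z forward; pixel columns grow to the right and rows downward; lengths in mm; the calibration is good to about 2 mm. A picture is of the moment at which its call begins. There is no depth.
- job.finish_job(): hands the job in; it is judged then, once.
The state is a dict: "t": time; "qpos": joint angles; "joint_velocities": joint speeds; "tau": joint torques, N m; "ee_pos": TCP position; "eef_rot": TCP orientation; "ft_force": force on the tool from outside, world axes, zero at the start; "moment": the same for the moment, N m; "width": opening from 0.0 (shut) to 1.0 (fully open); "grasp_force": force on a finger pad.
Only numpy, scipy, OpenCV 4.12 (cv2) and the standard library are available. Lean on these libraries where they do the work, as an engineer would, in place of code of your own. Each camera call takes 0.05 s, during which the arm holds its last target. There are 200 camera calls.

## Working session

There is one attempt and no reset: what is moved stays moved. The work goes in short steps, Python scripts to look and compute and a tool call to move; the robot and the scene stay as the last step left them, time stands still between calls to the robot, and variables do not carry over. Pictures are saved under pics/ and viewed, at most 10 in all, crops included, and the job is handed in when it is done.

Besides the shell and the picture viewer there is one more tool, called after ">>>" as name(argument=value, ...) on one line, values as JSON. jog_arm: Moves the arm, as the interface text tells. Scaled input: -1 to 1 covers 0.2 m each way for a shift and 180 degrees each way for a turn. Its arguments: {"type":"object","properties":{"deltas":{"type":"array"},"gripper":{"type":"number"}},"required":["deltas"]}

```bash
mkdir -p pics; python3 - <<'E'
from station import ctrl,snapshot
import cv2,numpy as np
for n in("scene","top","wrist"):
    s=snapshot(n);cv2.imwrite(f"pics/{n}0.png",s["pixels"][:,:,::-1]);np.save(f"pics/{n}0.npy",s,allow_pickle=True)
    C=np.linalg.inv(s["camera_from_world"]);print(n,s["fx"],C.round(2).tolist())
print(ctrl.sense())
E
```

```text
scene 482.40803398495825 [[0.06, 0.78, -0.63, 1219.65], [1.0, -0.04, 0.04, 9.4], [0.01, -0.63, -0.78, 917.61], [0.0, 0.0, 0.0, 1.0]]
top 498.9966485868477 [[0.01, -1.0, 0.09, 486.83], [-1.0, -0.01, 0.0, 74.19], [-0.0, -0.09, -1.0, 1029.2], [0.0, 0.0, 0.0, 1.0]]
wrist 361.92713165119255 [[0.24, -0.93, -0.29, 230.48], [-0.97, -0.23, -0.07, -587.19], [-0.0, 0.3, -0.96, 383.57], [0.0, 0.0, 0.0, 1.0]]
{'t': 0.15, 'qpos': array([-1.33238805e+00,  3.53504296e-01,  1.63393223e+00, -4.30774012e-05,
        1.15520400e+00, -2.39895499e-03]), 'joint_velocities': array([ 0.00148936, -0.00130585, -0.00465531, -0.00050653,  0.00020926,
       -0.00127662]), 'tau': array([-1.52428696e-03, -5.94206142e+01, -3.34468889e+01,  6.96932548e-02,
        2.04463780e-02, -6.05545574e-05]), 'ee_pos': array([ 148.95469922, -606.61408986,  214.03993195]), 'eef_rot': array([-5.17974856e-04,  9.92759055e-01,  1.20121539e-01, -8.12474317e-05]), 'ft_force': array([-0.22468715,  0.47978208, -0.69379584]), 'moment': array([-0.00608106, -0.03796563, -0.03241895]), 'grasp_force': 0.0, 'width': 0.9994573045434471}
```

View pics/top0.png

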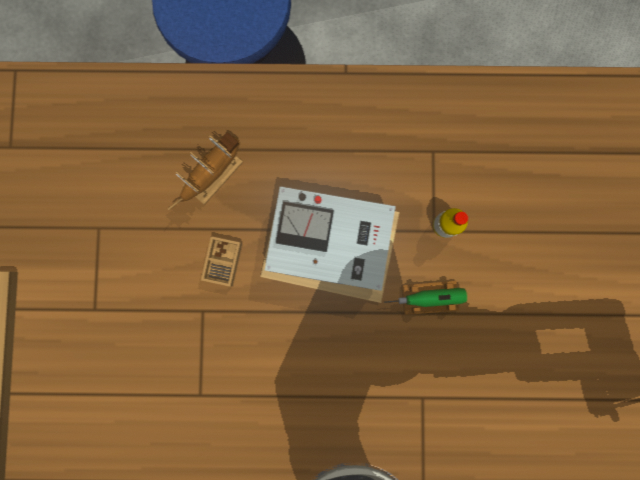

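View pics/scene0.png

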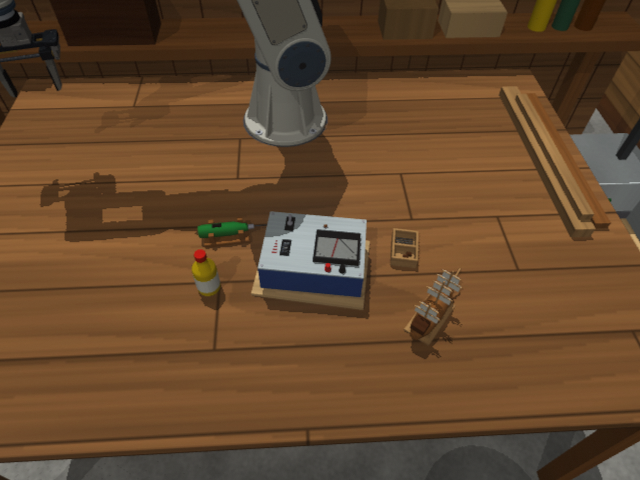

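The top view shows the pack around (330,240), with the meter at (305,226), the wheel slot at (364,233) and the toggle at (358,268). In the scene view these are at (337,248), (286,246) and (290,223). The loose things are all clear of the pack.

```bash
cat > h.py <<'E'
import numpy as np,cv2
from scipy.spatial.transform import Rotation as R
def load(n): return np.load(f"pics/{n}.npy",allow_pickle=True).item()
def ray(s,p):
    C=np.linalg.inv(s["camera_from_world"]);d=C[:3,:3]@[(p[0]-s["cx"])/s["fx"],(p[1]-s["cy"])/s["fy"],1]
    return C[:3,3],d/np.linalg.norm(d)
def plane(s,p,z):
    o,d=ray(s,p);return o+d*(z-o[2])/d[2]
def tri(*v):
    A=np.zeros((3,3));b=np.zeros(3)
    for s,p in v:
        o,d=ray(s,p);M=np.eye(3)-np.outer(d,d);A+=M;b+=M@o
    return np.linalg.solve(A,b)
def proj(s,X):
    c=s["camera_from_world"][:3]@np.r_[X,1];return np.array([s["fx"]*c[0]/c[2]+s["cx"],s["fy"]*c[1]/c[2]+s["cy"]])
def rot(q): return R.from_quat(np.r_[q[1:],q[0]])
def snap(cam,name):
    from station import snapshot
    s=snapshot(cam);np.save(f"pics/{name}.npy",s,allow_pickle=True);cv2.imwrite(f"pics/{name}.png",s["pixels"][:,:,::-1]);return s
E
python3 - <<'E'
from h import *
t,s=load("top0"),load("scene0")
for n,a,b in(("meter",(305,226),(337,248)),("wheel",(364,233),(286,246)),("tog",(358,268),(290,223)),("post",(318,199),(328,268))):
    print(n,tri((t,a),(s,b)).round(1),plane(t,a,105).round(1),plane(s,b,105).round(1))
E
```

```text
meter [588.5 103.4 103.2] [588.3 102.9 105. ] [589.9 103.7 105. ]
wheel [576.7  -6.2 101.8] [576.3  -7.  105. ] [579.4  -5.  105. ]
tog [511.4   4.4 101.3] [511.2   3.9 105. ] [514.7   5.2 105. ]
post [639.8  80.  102.9] [639.4  79.3 105. ] [641.3  80.5 105. ]
```

>>> jog_arm(deltas=[[0.25, -0.22, -0.05, 0, 0, 0], [0.5, -0.45, -0.1, 0, 0, 0], [0.75, -0.7, -0.1, 0, 0, 0], [1, -1, -0.1, 0, 0, 0], [1, -1, -0.1, 0, 0, 0], [1, -1, -0.1, 0, 0, 0], [1, -1, -0.1, 0, 0, 0], [1, -1, -0.1, 0, 0, 0], [1, -1, -0.1, 0, 0, 0], [1, -1, -0.1, 0, 0, 0]], gripper=1)

```text
t: 1.4
ee_pos: [295.3, -365.4, 234.4]
eef_rot: [-0.0, 0.993, 0.12, -0.0]
ft_force: [-0.6, -0.2, 0.6]
width: 0.003
grasp_force: 0.0
```

>>> jog_arm(deltas=[[0.25, -0.22, 0, 0, 0, 0], [0.5, -0.45, 0, 0, 0, 0], [0.75, -0.7, 0, 0, 0, 0], [1, -1, 0, 0, 0, 0], [1, -1, 0, 0, 0, 0], [1, -1, 0, 0, 0, 0], [1, -1, 0, 0, 0, 0], [1, -1, 0, 0, 0, 0], [1, -1, 0, 0, 0, 0], [1, -1, 0, 0, 0, 0]])

```text
t: 2.65
ee_pos: [441.9, -123.7, 234.6]
eef_rot: [0.0, 0.993, 0.12, 0.0]
ft_force: [-0.4, -0.9, 0.4]
width: 0.002
grasp_force: 0.0
```

>>> jog_arm(deltas=[[0.1, -0.05, 0, 0, 0, -0.05], [0.2, -0.1, 0, 0, 0, -0.1], [0.3, -0.15, 0, 0, 0, -0.15], [0.4, -0.2, 0, 0, 0, -0.2], [0.5, -0.25, 0, 0, 0, -0.25], [0.6, -0.3, 0, 0, 0, -0.3], [0.7, -0.35, 0, 0, 0, -0.34], [0.79, -0.4, 0, 0, 0, -0.366], [0.79, -0.4, 0, 0, 0, -0.366], [0.79, -0.4, 0, 0, 0, -0.366]])

```text
t: 3.9
ee_pos: [575.8, -8.3, 234.4]
eef_rot: [-0.0, 0.768, 0.64, -0.0]
ft_force: [-0.1, 0.4, 0.3]
width: 0.007
grasp_force: 0.0
```

```bash
python3 - <<'E'
from h import *
from station import ctrl
snap("wrist","w1");snap("top","t1")
s=ctrl.sense();print(s["t"],s["ee_pos"],s["eef_rot"],s["ft_force"],s["width"])
E
```

```text
4.0 [575.88181137  -8.33770746 234.59349563] [-4.02940766e-05  7.68389260e-01  6.39982750e-01 -1.52487351e-04] [-0.00972154 -0.01342793  0.20626325] 0.0026802876209861483
```

View pics/w1.png

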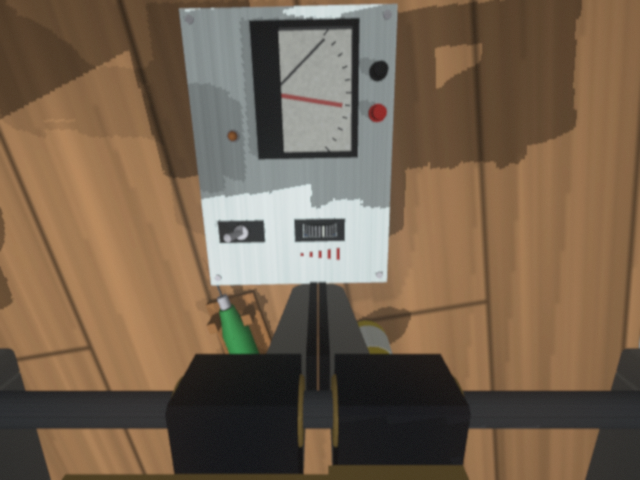

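The wrist view shows the slot and wheel at (320,231), the toggle at (241,232) leaning towards the user, the black needle from (282,83) to (325,39), and the red hand from (282,96) to (343,105). The closed fingertip is at (318,283), about 20 mm across.

```bash
cat >> h.py <<'E'
def lines(s,H,Ki):
    pass
def hands(s,P,z):  # hand angles in the pack frame; P=(x,y,yaw)
    im=s["pixels"].astype(int);c,sn=np.cos(P[2]),np.sin(P[2]);B=np.array([[c,-sn],[sn,c]])
    g=np.array([[x,y] for x in np.arange(-4,36,.5) for y in np.arange(12,88,.5)])
    out={}
    w=np.array([proj(s,np.r_[B@q+P[:2],z]) for q in g]);v=np.array([cv2.getRectSubPix(s["pixels"],(1,1),(float(a),float(b)))[0,0] for a,b in w]).astype(int)
    d=g-[-14,50];th=np.arctan2(-d[:,1],d[:,0])+np.pi/4;r=np.hypot(*d.T)
    for n,m in(("red",v[:,0]-v[:,1:].max(1)>40),("black",v.max(1)<110)):
        m&=(r>18)&(r<44);
        h,e=np.histogram(th[m],np.arange(-.2,1.8,.02));k=e[h.argmax()]+.01
        m&=abs(th-k)<.12;out[n]=(round(float(np.median(th[m])),3),int(m.sum()))
    return out
E
sed -i '/^def lines/,/pass$/d' h.py
python3 - <<'E'
from h import *
w=load("w1");t=load("t1");im=w["pixels"]
hsv=cv2.cvtColor(im,cv2.COLOR_RGB2HSV)
m=((hsv[:,:,1]<60)&(hsv[:,:,2]>90)).astype(np.uint8);m=cv2.morphologyEx(m,cv2.MORPH_OPEN,np.ones((3,3)));m[286:]=0
c=max(cv2.findContours(m,0,2)[0],key=cv2.contourArea)
q=cv2.approxPolyDP(cv2.convexHull(c),8,True)[:,0].astype(float);print(q.tolist())
# order: (+x? pack) pixels right=pack +x, up=pack +y
q=np.array(sorted(q.tolist(),key=lambda p:p[1]));q=np.vstack([q[:2][q[:2,0].argsort()],q[-2:][q[-2:,0].argsort()]])
o=np.array([[-80,110,0],[80,110,0],[-80,-110,0],[80,-110,0]],float)
K=np.array([[w["fx"],0,w["cx"]],[0,w["fy"],w["cy"]],[0,0,1]])
ok,rv,tv=cv2.solvePnP(o,q,K,None);M=np.eye(4);M[:3,:3]=cv2.Rodrigues(rv)[0];M[:3,3]=tv[:,0]
W=np.linalg.inv(w["camera_from_world"])@M;print("PnP\n",W.round(3))
for z in(94,100,106,112):
    p=np.array([plane(w,a,z) for a in q]);print(z,[np.linalg.norm(p[i]-p[j]).round(1) for i,j in((0,1),(2,3),(0,2),(1,3))],p.mean(0).round(1))
for a in((320,231),(241,232)):print(plane(w,a,102).round(1))
for nm,a,b in(("wheel",(320,231),(364,233)),):print(nm,tri((w,a),(t,b)))
P=(W[0,3],W[1,3],np.arctan2(W[1,0],W[0,0]));z=W[2,3];print(P,z)
for dz in(6,10):print(hands(w,P,z+dz),hands(t,P,z+dz))
E
```

```text
[[396.0, 4.0], [387.0, 280.0], [211.0, 285.0], [179.0, 8.0]]
PnP
 [[ 9.87000e-01  1.59000e-01  2.50000e-02  5.67817e+02]
 [-1.59000e-01  9.87000e-01  1.00000e-02  5.50550e+01]
 [-2.30000e-02 -1.40000e-02  1.00000e+00  9.89510e+01]
 [ 0.00000e+00  0.00000e+00  0.00000e+00  1.00000e+00]]
94 [np.float64(162.0), np.float64(163.6), np.float64(225.1), np.float64(222.5)] [566.9  54.3  94. ]
100 [np.float64(158.9), np.float64(160.5), np.float64(220.7), np.float64(218.2)] [567.4  54.7 100. ]
106 [np.float64(155.7), np.float64(157.3), np.float64(216.3), np.float64(213.9)] [567.8  55.  106. ]
112 [np.float64(152.6), np.float64(154.1), np.float64(212.0), np.float64(209.6)] [568.3  55.4 112. ]
[577.8  -8.8 102. ]
[510.3   2.8 102. ]
wheel [577.15266591  -7.64537938 103.98989308]
(np.float64(567.8167008287169), np.float64(55.055192711798796), np.float64(-0.1596544818167979)) 98.9510080067443
{'red': (0.975, 274), 'black': (0.04, 162)} {'red': (0.918, 106), 'black': (0.016, 253)}
{'red': (0.983, 269), 'black': (0.059, 162)} {'red': (0.927, 117), 'black': (0.014, 249)}
```

>>> jog_arm(deltas=[[0.006, -0.03, 0.15, 0, 0, 0.007], [0.006, -0.03, 0.3, 0, 0, 0.007], [0.006, -0.03, 0.45, 0, 0, 0.007], [0.006, -0.03, 0.55, 0, 0, 0.007], [0.006, -0.03, 0.59, 0, 0, 0.007], [0.006, -0.03, 0.61, 0, 0, 0.007], [0.006, -0.03, 0.615, 0, 0, 0.007], [0.006, -0.03, 0.62, 0, 0, 0.007], [0.006, -0.03, 0.62, 0, 0, 0.007], [0.006, -0.03, 0.62, 0, 0, 0.007]])

```text
t: 5.25
ee_pos: [570.9, -5.5, 110.8]
eef_rot: [0.0, 0.775, 0.632, 0.0]
ft_force: [0.1, 0.2, 0.5]
width: 0.004
grasp_force: 0.0
```

```bash
python3 - <<'E'
from h import *
from station import ctrl
snap("wrist","w2")
s=ctrl.sense();print(s["t"],s["ee_pos"],s["ft_force"])
E
```

```text
5.3 [570.9174432   -5.47129649 110.79730562] [-0.52742742  0.85706548  0.28331522]
```

View pics/w2.png

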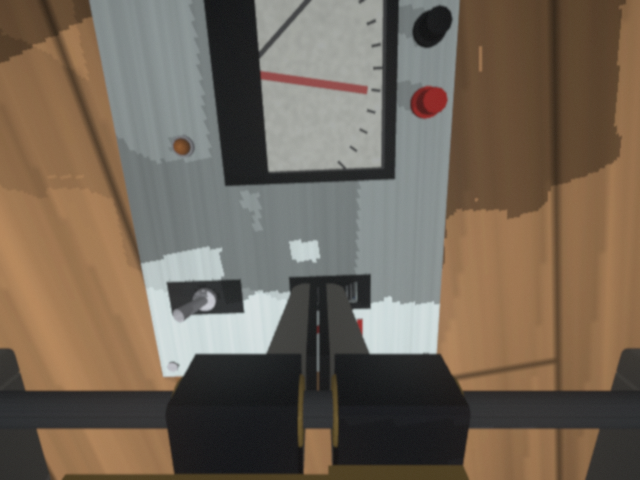

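The fingertip, at (318,285), covers the left part of the slot at (330,290) as intended. The red hand (262,75)-(367,90) and part of the needle stay visible. Next I feel my way down.

>>> jog_arm(deltas=[[0, 0, 0.003, 0, 0, 0], [0, 0, 0.006, 0, 0, 0], [0, 0, 0.009, 0, 0, 0], [0, 0, 0.012, 0, 0, 0], [0, 0, 0.014, 0, 0, 0], [0, 0, 0.016, 0, 0, 0], [0, 0, 0.018, 0, 0, 0], [0, 0, 0.02, 0, 0, 0], [0, 0, 0.02, 0, 0, 0], [0, 0, 0.02, 0, 0, 0]])

```text
t: 6.55
ee_pos: [570.8, -5.5, 106.6]
eef_rot: [-0.0, 0.775, 0.632, 0.0]
ft_force: [-1.4, 0.0, -0.1]
width: 0.004
grasp_force: 0.0
```

>>> jog_arm(deltas=[[0, 0, 0.001, 0, 0, 0], [0, 0, 0.001, 0, 0, 0], [0, 0, 0.002, 0, 0, 0], [0, 0, 0.002, 0, 0, 0], [0, 0, 0.003, 0, 0, 0], [0, 0, 0.003, 0, 0, 0], [0, 0, 0.004, 0, 0, 0], [0, 0, 0.004, 0, 0, 0], [0, 0, 0.004, 0, 0, 0], [0, 0, 0.004, 0, 0, 0]])

```text
t: 7.8
ee_pos: [570.8, -5.5, 105.8]
eef_rot: [-0.0, 0.775, 0.632, -0.0]
ft_force: [-0.3, -0.1, 0.4]
width: 0.003
grasp_force: 0.0
```

>>> jog_arm(deltas=[[0, 0, 0.001, 0, 0, 0], [0, 0, 0.001, 0, 0, 0], [0, 0, 0.002, 0, 0, 0], [0, 0, 0.002, 0, 0, 0], [0, 0, 0.003, 0, 0, 0], [0, 0, 0.003, 0, 0, 0], [0, 0, 0.004, 0, 0, 0], [0, 0, 0.004, 0, 0, 0], [0, 0, 0.004, 0, 0, 0], [0, 0, 0.004, 0, 0, 0]])

```text
t: 9.05
ee_pos: [570.8, -5.5, 105.0]
eef_rot: [0.0, 0.775, 0.632, 0.0]
ft_force: [-0.0, 0.1, 1.7]
width: 0.006
grasp_force: 0.7
```

>>> jog_arm(deltas=[[0, 0, 0.001, 0, 0, 0], [0, 0, 0.001, 0, 0, 0], [0, 0, 0.002, 0, 0, 0], [0, 0, 0.002, 0, 0, 0], [0, 0, 0.002, 0, 0, 0], [0, 0, 0.002, 0, 0, 0], [0, 0, 0.002, 0, 0, 0], [0, 0, 0.002, 0, 0, 0], [0, 0, 0.002, 0, 0, 0], [0, 0, 0.002, 0, 0, 0]])

```text
t: 10.3
ee_pos: [570.9, -5.5, 104.9]
eef_rot: [0.0, 0.775, 0.632, 0.0]
ft_force: [-1.2, -0.2, 4.9]
width: 0.007
grasp_force: 2.7
```

>>> jog_arm(deltas=[[0, 0, 0.001, 0, 0, 0], [0, 0, 0.0015, 0, 0, 0], [0, 0.003, 0.0015, 0, 0, 0], [0, 0.006, 0.0015, 0, 0, 0], [0, 0.009, 0.0015, 0, 0, 0], [0, 0.012, 0.0015, 0, 0, 0], [0, 0.015, 0.0015, 0, 0, 0], [0, 0.018, 0.0015, 0, 0, 0], [0, 0.02, 0.0015, 0, 0, 0], [0, 0.02, 0.0015, 0, 0, 0]])

```text
t: 11.55
ee_pos: [574.7, -6.1, 104.7]
eef_rot: [-0.0, 0.775, 0.632, 0.0]
ft_force: [-1.5, 0.7, 7.4]
width: 0.005
grasp_force: 3.8
```

```bash
cat > look.py <<'E'
import sys;from h import *
from station import ctrl
P=(567.6,54.9,-.16);w=snap("wrist",sys.argv[1]);print(hands(w,P,108));s=ctrl.sense();print(s["t"],s["ee_pos"],s["ft_force"])
E
python3 - <<'E'
from h import *
print(hands(load("w2"),(567.6,54.9,-.16),108))
E
python3 look.py w3
```

```text
{'red': (0.974, 311), 'black': (0.035, 238)}
{'red': (0.974, 313), 'black': (0.128, 241)}
11.6 [574.71204614  -6.14781434 104.73634827] [-3.43178352  0.15903629  6.4442214 ]
```

>>> jog_arm(deltas=[[0, 0.003, 0, 0, 0, 0], [0, 0.006, 0, 0, 0, 0], [0, 0.009, 0, 0, 0, 0], [0, 0.012, 0, 0, 0, 0], [0, 0.015, 0, 0, 0, 0], [0, 0.018, 0, 0, 0, 0], [0, 0.021, 0, 0, 0, 0], [0, 0.024, 0, 0, 0, 0], [0, 0.025, 0, 0, 0, 0], [0, 0.025, 0, 0, 0, 0]])

```text
t: 12.85
ee_pos: [579.4, -7.0, 104.6]
eef_rot: [-0.0, 0.775, 0.632, 0.0]
ft_force: [-2.5, 2.3, 8.0]
width: 0.004
grasp_force: 3.7
```

>>> jog_arm(deltas=[[0, 0.003, 0, 0, 0, 0], [0, 0.006, 0, 0, 0, 0], [0, 0.009, 0, 0, 0, 0], [0, 0.012, 0, 0, 0, 0], [0, 0.015, 0, 0, 0, 0], [0, 0.018, 0, 0, 0, 0], [0, 0.021, 0, 0, 0, 0], [0, 0.024, 0, 0, 0, 0], [0, 0.026, 0, 0, 0, 0], [0, 0.027, 0, 0, 0, 0]])

```text
t: 14.1
ee_pos: [584.8, -8.0, 104.7]
eef_rot: [-0.0, 0.775, 0.632, 0.0]
ft_force: [-2.0, 2.8, 7.1]
width: 0.005
grasp_force: 3.6
```

```bash
python3 look.py w4
```

```text
{'red': (0.974, 315), 'black': (0.382, 197)}
14.15 [584.82808994  -7.95741539 104.66517794] [-2.64383819  2.69974486  6.72122936]
```

>>> jog_arm(deltas=[[0, 0, -0.015, 0, 0, 0], [0, -0.02, -0.015, 0, 0, 0], [0, -0.05, -0.015, 0, 0, 0], [0, -0.075, -0.015, 0, 0, 0], [0, -0.075, -0.015, 0, 0, 0], [0, -0.075, -0.01, 0, 0, 0], [0, -0.075, -0.006, 0, 0, 0], [0, -0.075, -0.004, 0, 0, 0], [0, -0.075, -0.002, 0, 0, 0], [0, -0.075, -0.001, 0, 0, 0]])

```text
t: 15.4
ee_pos: [570.3, -5.4, 104.7]
eef_rot: [0.0, 0.775, 0.632, 0.0]
ft_force: [-1.2, 0.2, 5.2]
width: 0.002
grasp_force: 2.5
```

>>> jog_arm(deltas=[[0, 0, 0.001, 0, 0, 0], [0, 0.003, 0.001, 0, 0, 0], [0, 0.007, 0.001, 0, 0, 0], [0, 0.01, 0.001, 0, 0, 0], [0, 0.013, 0.001, 0, 0, 0], [0, 0.017, 0.001, 0, 0, 0], [0, 0.02, 0.001, 0, 0, 0], [0, 0.023, 0.001, 0, 0, 0], [0, 0.027, 0.001, 0, 0, 0], [0, 0.03, 0.001, 0, 0, 0]])

```text
t: 16.65
ee_pos: [576.0, -6.3, 104.9]
eef_rot: [-0.0, 0.775, 0.632, 0.0]
ft_force: [-2.9, 0.3, 8.3]
width: 0.006
grasp_force: 4.5
```

>>> jog_arm(deltas=[[0, 0.003, 0, 0, 0, 0], [0, 0.006, -0.0005, 0, 0, 0], [0, 0.009, -0.0005, 0, 0, 0], [0, 0.012, -0.0005, 0, 0, 0], [0, 0.015, -0.001, 0, 0, 0], [0, 0.018, -0.001, 0, 0, 0], [0, 0.021, -0.001, 0, 0, 0], [0, 0.024, -0.001, 0, 0, 0], [0, 0.027, -0.001, 0, 0, 0], [0, 0.03, -0.001, 0, 0, 0]])

```text
t: 17.9
ee_pos: [581.9, -7.4, 105.2]
eef_rot: [-0.0, 0.775, 0.632, 0.0]
ft_force: [-3.6, 2.7, 10.3]
width: 0.004
grasp_force: 4.9
```

```bash
python3 look.py w5
```

```text
{'red': (0.974, 315), 'black': (0.657, 185)}
17.95 [581.99701913  -7.4252738  105.20278671] [-2.20716455  1.89084011  8.79011901]
```

>>> jog_arm(deltas=[[0, 0, -0.015, 0, 0, 0], [0, -0.02, -0.015, 0, 0, 0], [0, -0.04, -0.015, 0, 0, 0], [0, -0.06, -0.015, 0, 0, 0], [0, -0.06, -0.015, 0, 0, 0], [0, -0.06, -0.01, 0, 0, 0], [0, -0.06, -0.006, 0, 0, 0], [0, -0.06, -0.004, 0, 0, 0], [0, -0.06, -0.002, 0, 0, 0], [0, -0.06, -0.002, 0, 0, 0]])

```text
t: 19.2
ee_pos: [570.4, -5.4, 105.3]
eef_rot: [0.0, 0.775, 0.632, 0.0]
ft_force: [-1.9, 0.4, 5.1]
width: 0.004
grasp_force: 2.7
```

>>> jog_arm(deltas=[[0, 0, 0.001, 0, 0, 0], [0, 0.003, 0.001, 0, 0, 0], [0, 0.006, 0.001, 0, 0, 0], [0, 0.01, 0.0005, 0, 0, 0], [0, 0.013, 0.0005, 0, 0, 0], [0, 0.016, 0, 0, 0, 0], [0, 0.019, 0, 0, 0, 0], [0, 0.022, 0, 0, 0, 0], [0, 0.025, -0.0005, 0, 0, 0], [0, 0.028, -0.0005, 0, 0, 0]])

```text
t: 20.45
ee_pos: [575.6, -6.3, 105.6]
eef_rot: [-0.0, 0.775, 0.632, 0.0]
ft_force: [-4.9, 1.7, 9.0]
width: 0.004
grasp_force: 4.2
```

```bash
python3 look.py w6
```

```text
{'red': (0.973, 315), 'black': (0.774, 199)}
20.5 [575.61709771  -6.28854983 105.57999642] [-3.03316795  1.13905985  8.88098925]
```

>>> jog_arm(deltas=[[0, 0.003, -0.0005, 0, 0, 0], [0, 0.006, -0.0005, 0, 0, 0], [0, 0.009, -0.001, 0, 0, 0], [0, 0.012, -0.001, 0, 0, 0], [0, 0.015, -0.0015, 0, 0, 0], [0, 0.018, -0.0015, 0, 0, 0], [0, 0.021, -0.002, 0, 0, 0], [0, 0.024, -0.002, 0, 0, 0], [0, 0.027, -0.002, 0, 0, 0], [0, 0.028, -0.002, 0, 0, 0]])

```text
t: 21.75
ee_pos: [581.0, -7.3, 106.0]
eef_rot: [-0.0, 0.775, 0.632, 0.0]
ft_force: [-2.5, 2.5, 8.6]
width: 0.004
grasp_force: 4.0
```

```bash
python3 look.py w7
```

```text
{'red': (0.98, 274), 'black': (0.905, 190)}
21.8 [581.09026347  -7.24773961 105.96654389] [-3.55380496  2.51447884  8.17531396]
```

>>> jog_arm(deltas=[[0, 0.003, -0.0005, 0, 0, 0], [0, 0.006, -0.0005, 0, 0, 0], [0, 0.009, -0.0005, 0, 0, 0], [0, 0.012, -0.001, 0, 0, 0], [0, 0.015, -0.001, 0, 0, 0], [0, 0.016, -0.001, 0, 0, 0], [0, 0.016, -0.001, 0, 0, 0], [0, 0.016, -0.02, 0, 0, 0], [0, 0.016, -0.1, 0, 0, 0], [0, 0.016, -0.2, 0, 0, 0]])

```text
t: 23.05
ee_pos: [584.3, -8.4, 146.3]
eef_rot: [-0.0, 0.775, 0.632, -0.0]
ft_force: [0.3, -1.4, 1.0]
width: 0.006
grasp_force: 0.0
```

```bash
python3 look.py w8; python3 -c "
import cv2;i=cv2.imread('pics/w8.png');cv2.imwrite('pics/w8c.png',cv2.resize(i[0:330,80:480],None,fx=1.8,fy=1.8,interpolation=2))"
```

```text
{'red': (nan, 0), 'black': (0.974, 191)}
23.1 [585.94021167  -8.36021409 149.1867819 ] [1.08236722 0.73072439 1.45601809]
  return _methods._mean(a, axis=axis, dtype=dtype,
  ret = ret.dtype.type(ret / rcount)
```

View pics/w8c.png

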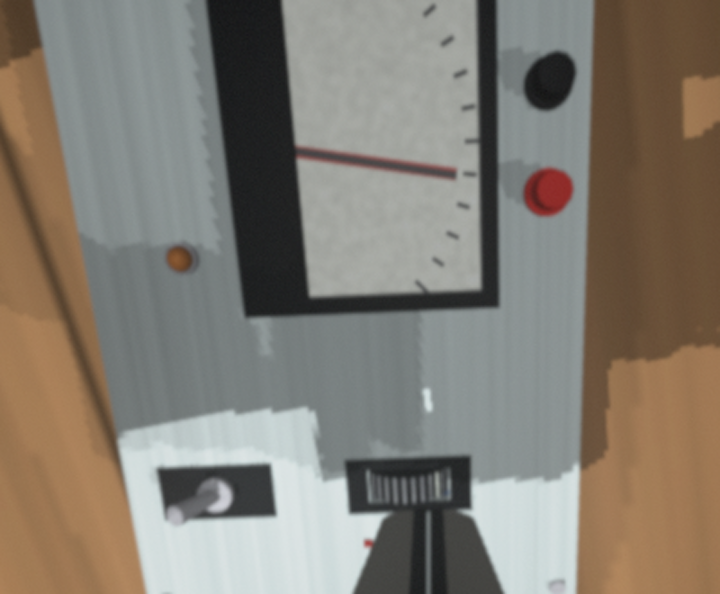

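The red hand is fully covered by the needle, at crop (300,152)-(455,174), and the toggle is still off. Next I swing the finger to the user side of the toggle.

>>> jog_arm(deltas=[[0, -0.1, 0, 0, 0, 0], [0, -0.3, 0, 0, 0, 0], [0, -0.5, 0, 0, 0, 0], [0, -0.54, 0, 0, 0, 0], [0, -0.54, 0, 0, 0, 0], [0, -0.54, 0.05, 0, 0, 0], [0, -0.54, 0.1, 0, 0, 0], [0, -0.54, 0.15, 0, 0, 0], [0, -0.54, 0.155, 0, 0, 0], [0, -0.54, 0.155, 0, 0, 0]])

```text
t: 24.35
ee_pos: [478.5, 13.4, 114.2]
eef_rot: [-0.0, 0.775, 0.632, -0.0]
ft_force: [-0.4, -0.2, -0.5]
width: 0.002
grasp_force: 0.0
```

```bash
python3 look.py w9 2>/dev/null
```

```text
{'red': (1.03, 20), 'black': (0.972, 225)}
24.4 [478.67422929  13.40906592 114.43486948] [ 0.41664442  0.56063498 -0.00862467]
```

View pics/w9.png

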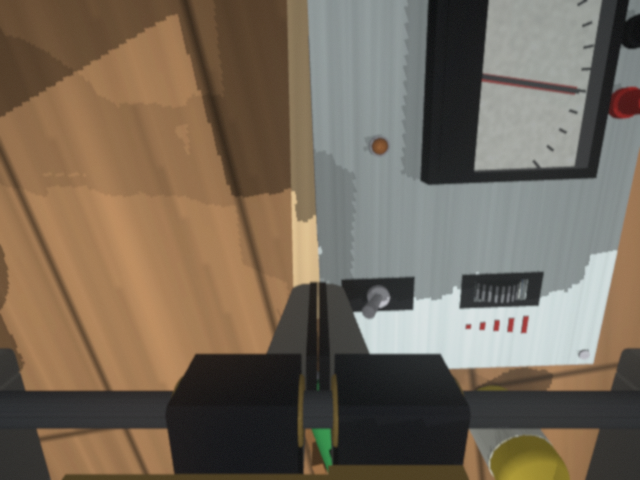

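The finger stands left of the toggle bat (finger tip at (318,285), bat at (373,303)), and needle and red hand still coincide. Now I push the bat over.

>>> jog_arm(deltas=[[-0.01, 0, 0, 0, 0, 0], [-0.02, 0.02, 0, 0, 0, 0], [-0.02, 0.04, 0, 0, 0, 0], [-0.02, 0.055, 0, 0, 0, 0], [-0.02, 0.07, 0, 0, 0, 0], [-0.02, 0.08, 0, 0, 0, 0], [-0.02, 0.09, 0, 0, 0, 0], [-0.02, 0.1, 0, 0, 0, 0], [-0.02, 0.11, 0, 0, 0, 0], [-0.02, 0.11, 0, 0, 0, 0]])

```text
t: 25.65
ee_pos: [499.5, 5.1, 114.4]
eef_rot: [0.0, 0.775, 0.632, 0.0]
ft_force: [-1.0, 0.8, 0.4]
width: 0.008
grasp_force: 0.3
```

>>> jog_arm(deltas=[[0, 0.003, 0, 0, 0, 0], [0, 0.006, 0, 0, 0, 0], [0, 0.009, 0, 0, 0, 0], [0, 0.012, 0, 0, 0, 0], [0, 0.015, 0, 0, 0, 0], [0, 0.015, 0, 0, 0, 0], [0, 0.015, 0, 0, 0, 0], [0, 0.015, 0, 0, 0, 0], [0, 0.015, 0, 0, 0, 0], [0, 0.015, 0, 0, 0, 0]])

```text
t: 26.9
ee_pos: [501.4, 4.6, 114.2]
eef_rot: [-0.001, 0.775, 0.632, -0.001]
ft_force: [-3.4, 2.7, 0.6]
width: 0.005
grasp_force: 2.4
```

>>> jog_arm(deltas=[[0, 0.002, 0, 0, 0, 0], [0, -0.02, 0, 0, 0, 0], [0, -0.08, 0, 0, 0, 0], [0, -0.1, -0.1, 0, 0, 0], [0, -0.1, -0.25, 0, 0, 0], [0, -0.1, -0.4, 0, 0, 0], [0, -0.1, -0.5, 0, 0, 0], [0, -0.1, -0.5, 0, 0, 0], [0, -0.1, -0.5, 0, 0, 0], [0, -0.1, -0.5, 0, 0, 0]])

```text
t: 28.15
ee_pos: [481.9, 8.5, 213.3]
eef_rot: [-0.0, 0.775, 0.632, -0.001]
ft_force: [-0.1, 0.8, 1.5]
width: 0.006
grasp_force: 0.0
```

```bash
python3 look.py w10 2>/dev/null
```

```text
{'red': (nan, 0), 'black': (0.977, 218)}
28.2 [482.02327296   8.50245033 213.43694265] [-0.24347248 -0.71675314 -0.24387372]
```

View pics/w10.png

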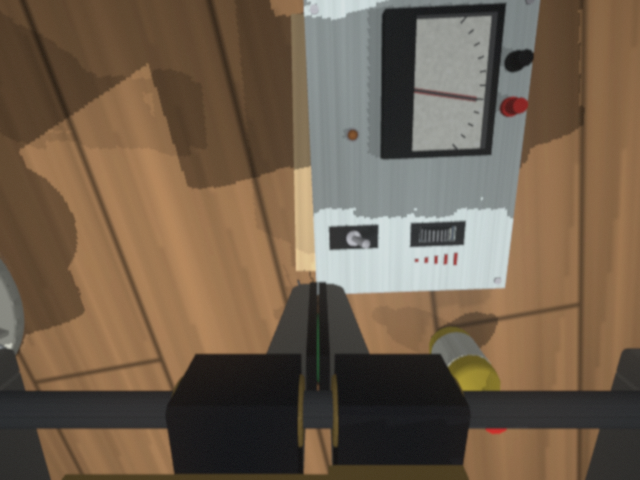

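The bat now leans away from the user, with its base at (353,238) and tip at (366,243). I check its lean before handing in.

```bash
python3 - <<'E'
from h import *
w=load("w10");c,s=np.cos(.16),np.sin(.16)
def pk(X): d=X[:2]-[567.6,54.9];return d[0]*c-d[1]*s,d[0]*s+d[1]*c
print(pk(plane(w,(366,243),123)))
for l in(-.42,.15,.28,.35,.42):
    x,y=-48+22*np.sin(l),-60;print(l,proj(w,[567.6+x*c+y*s,54.9-x*s+y*c,103+22*np.cos(l)]))
m=w["pixels"][225:255,325:385]
cv2.imwrite("pics/b.png",cv2.resize(m[:,:,::-1],None,fx=10,fy=10,interpolation=2))
E
```

```text
(np.float64(-40.84177984159594), np.float64(-58.879062045583034))
-0.42 [344.59496333 245.31122228]
0.15 [361.12415201 245.33406405]
0.28 [364.75736838 244.93743881]
0.35 [366.62976685 244.66662898]
0.42 [368.429271   244.35799647]
```

View pics/b.png

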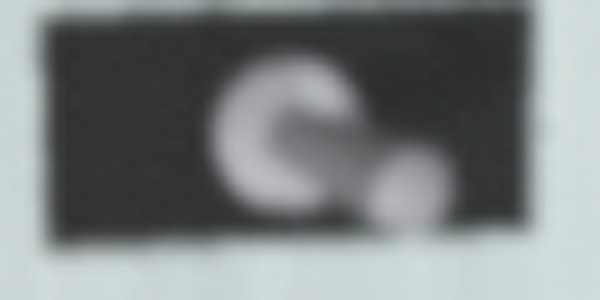

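```bash
python3 - <<'E'
from h import *
w=load("w10");c,s=np.cos(.16),np.sin(.16)
W=lambda x,y,z:[567.6+x*c+y*s,54.9-x*s+y*c,z]
for z in(100,103,106):print("bush",z,proj(w,W(-48,-60,z)))
print("wheel",proj(w,W(20,-60,101)),"post",proj(w,W(67,35,116)))
E
```

```text
bush 100 [353.65092537 236.22809403]
bush 103 [353.99755566 237.27289628]
bush 106 [354.35106165 238.33842305]
wheel [437.88791957 233.1811506 ] post [520.8094599 103.9225338]
```

The lean measures about 0.35 rad against a 0.28 threshold, so I give one firmer push to be sure.

>>> jog_arm(deltas=[[0, 0, 0.2, 0, 0, 0], [0, 0, 0.4, 0, 0, 0], [0, 0, 0.5, 0, 0, 0], [0, 0, 0.5, 0, 0, 0], [0, 0.05, 0.5, 0, 0, 0], [0, 0.085, 0.5, 0, 0, 0], [0, 0.095, 0.5, 0, 0, 0], [0, 0.1, 0.5, 0, 0, 0], [0, 0.105, 0.5, 0, 0, 0], [0, 0.107, 0.5, 0, 0, 0]])

```text
t: 29.45
ee_pos: [502.1, 4.6, 114.7]
eef_rot: [-0.001, 0.775, 0.632, -0.001]
ft_force: [-8.2, 4.4, 9.3]
width: 0.002
grasp_force: 5.9
```

>>> jog_arm(deltas=[[0, 0, 0, 0, 0, 0], [0, -0.02, 0, 0, 0, 0], [0, -0.08, 0, 0, 0, 0], [0, -0.1, -0.1, 0, 0, 0], [0, -0.1, -0.25, 0, 0, 0], [0, -0.1, -0.4, 0, 0, 0], [0, -0.1, -0.5, 0, 0, 0], [0, -0.1, -0.5, 0, 0, 0], [0, -0.1, -0.5, 0, 0, 0], [0, -0.1, -0.5, 0, 0, 0]])

```text
t: 30.7
ee_pos: [483.2, 8.2, 213.3]
eef_rot: [-0.001, 0.775, 0.632, -0.001]
ft_force: [-0.0, -0.8, 0.1]
width: -0.002
grasp_force: 0.0
```

```bash
python3 look.py w11 2>/dev/null; python3 - <<'E'
from h import *
for n in("w10","w11"):
    m=load(n)["pixels"][225:255,325:385].mean(2);print(n,[ (int(x.min())+325,int(x.max())+325) for x in [np.where(m[241-225:246-225].mean(0)>120)[0]] ], m[19,30:55].astype(int))
E
```

```text
{'red': (nan, 0), 'black': (0.977, 219)}
30.75 [483.357937     8.20007817 213.41285505] [-0.36570932  0.72919582  0.17210383]
w10 [(325, 384)] [166 150 128 113 115 122 136 159 177 180 177 172 166 154 127  88  61  53
  52  52  52  61 107 166 203]
w11 [(325, 384)] [128 111 113 121 131 153 173 180 177 175 169 158 134  97  62  53  53  52
  52  54  75 133 191 215 217]
```

```bash
python3 -c "
from station import job
print(job.finish_job())"
```

```text
the job is handed in; nothing more can be done
None
```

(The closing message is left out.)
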